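# Tighten the castle nut on the violin hold-down and line it up for its cotter pin

## Robot

A 6-joint arm with a two-finger parallel gripper is mounted at the origin on the work surface. World frame = base frame: x ahead of the robot, y to its left, z up, the work surface at z = 0. Lengths are in m, angles in rad, forces in N, time in s.
With the tool pointing down it reaches from about 0.3 to 0.825 m from the base axis. Payload 5.4 kg.
Tool frame: the origin (TCP) lies at the very end of the fingers, on their centre line; the grasp point (between the pads) lies 19 mm behind it; z points along the fingers, y is the line along which they close (so a half turn about z gives the same grasp; the last joint's range is limited). The gripper opens to 92 mm and grips with 3 to 60 N. Pads are 20 mm wide; open, the fingers measure 128 mm over their backs; the gripper's body (75 mm by 189 mm) begins 69 mm behind the grasp point.
Start: joints at [-1.424, 0.158, 1.597, -0, 1.386, -0.21], TCP at [0.201, -0.539, 0.215] pointing down, gripper open.
Joint ranges: [-2.91, 2.91], [-0.94, 2.29], [0.18, 2.7], [-1.29, 4.43], [0.17, 2.64], [-3, 3]. Speed limits (rad/s): [2.57, 2.57, 3.14, 3.14, 3.14, 3.14].

## Interface

Orientations are given as a rotation vector (axis times angle).
In Python, from plant import env gives the robot as it stands. The module is installed in compiled form; this text tells all that it offers.
- The arm moves only by the tool servo_tool, never from a script. Its argument "plan" is a list of rows, each a list of 7 numbers: the finger opening in m, from 0 to 0.0919, then the shift along the world's x, y, z in m, then the turn, a rotation vector about the world's x, y, z in rad. A call has 1 to 12 rows; each row shifts and turns the commanded pose from where the row before left it; what a row does not reach is not made up. A row lasts 1/10 s, in which the tool goes at most 50 mm and 8.59 degrees, less where a joint would pass 70% of its speed; a pose out of reach is approached as far as the arm can. A call is refused whole if a number of a shift passes 0.05 or a number of a turn 0.15, either way. A call with a gripper value outside its range is refused whole. The fingers move at their own pace and stop on an object; "force" is the grip in N (left out, the last holds). Time passes only in rows, so rows that do not move let the fingers close. It gives the time, the measured TCP pose, the force, the opening and the grip force at its end, in the units of the state.
- env.sense(): the state, without advancing time (a new reading comes with each control period).
- env.get_image(name): name is "scene" or "top"; returns the picture (384x512x3 uint8, red, green, blue); there is no depth.
- env.calibration(name): a dict with "fx", "fy", "cx", "cy" (pixels), "position" and "orientation" of the camera in the world. Camera axes: x right, y down, z forward; pixel columns grow to the right and rows downward; lengths in m; the calibration is good to about 2 mm. A picture is of the moment at which its call begins. calibration takes no time and is no camera call.
- env.job_done(): hands the job in; it is judged then, once.
The state is a dict: "time_s": time; "q": joint angles; "joint_velocities": joint speeds; "tau": joint torques, N m; "tcp_pos": TCP position; "ee_rot": TCP orientation; "force": force on the tool from outside, world axes, zero at the start; "moment": the same for the moment, N m; "opening": opening from 0.0 (shut) to 1.0 (fully open); "grasp_force": force on a finger pad.
Only numpy, scipy, OpenCV 4.12 (cv2) and the standard library are available. Lean on these libraries where they do the work, as an engineer would, in place of code of your own. Each camera call takes 0.05 s, during which the arm holds its last target. There are 200 camera calls.

## Task

Three studs with castle nuts clamp the violin back to the carving board, and one of them still has no cotter pin. Tighten that nut clockwise (seen from above) by an eighth of a turn, then carry on turning it the same way just as far as the next slot that lines up with the cotter hole in its stud, so that a pin could go in. Do not slacken it or go past that slot, and leave it there.

Things in the scene. Friction and masses are not known exactly. Their poses are not given: they have to be found in the camera images.
- holddown: The hold-down without a cotter pin, fixed on the board. Origin: its underside's centre, on the board's top; z up the stud. Going up: 40 mm wide wooden foot to 12 mm, 66 mm wide washer to 16, castle nut to 44, fixed dark 24 mm stud to 50. The 6 mm cotter hole runs through the stud along x, 39.5 mm up; a dark line across the stud's end shows its direction from above.
- nut_top (a point): Centre of the unpinned castle nut's top. Axes turn with the nut, z up. Steel hexagon nut, 36 mm across flats, 41.6 across corners, 28 high, flats the full height. Six slots 7 mm wide, 9 deep in the top, one in the middle of each flat. Its x axis passes through the middle of a slot, normal to that flat; so does each direction 60 degrees on.
- nut (a joint): Turn of the unpinned nut (rad), growing clockwise from above. Slots line up with the hole at 0, 1.047 and 2.094. It starts at 0.66 to 0.94, so the one at 1.047 comes before an eighth of a turn is done: stop at 2.094, after 66 to 82 degrees in all, one grasp. Hard stop at 2.7. Stiff (0.4 N m), stays where it is left, does not rise or sink.
- board: Fixed plywood carving board, 270 x 420 x 18 mm, with the pale violin back (12 mm thick, 356 long) on it along y. Origin: its underside's centre, z up. Three like hold-downs, at the waist nearest the robot and at the two far corners, in any order; two have a steel cotter pin (70 mm) through nut and stud and do not turn. A small brass plane and a cork block lie on the violin.

How it is judged:
By the outcome, as a careful person would: the job done as asked, in the order asked, and still so for the second after the job is handed in, with the robot touching nothing.
It also fails if it takes over 32 s, if anything falls off the work surface, if the arm or the gripper's body presses on something with over 40 N, if the wrist force passes 120 N, or if a joint passes its speed limit or range.

## Working session

There is one attempt and no reset: what is moved stays moved. The work goes in short steps, Python scripts to look and compute and a tool call to move; the robot and the scene stay as the last step left them, time stands still between calls to the robot, and variables do not carry over. Pictures are saved under pics/ and viewed, at most 10 in all, crops included, and the job is handed in when it is done.

Besides the shell and the picture viewer there is one more tool, called as name(argument=value, ...) on one line, values as JSON. servo_tool: Moves the arm, as the interface text tells. Its arguments: {"type":"object","properties":{"plan":{"type":"array","items":{"type":"array","items":{"type":"number"}}},"force":{"type":"number"}},"required":["plan"]}

```bash
mkdir -p pics; python3 - <<'E'
from plant import env
import cv2
for n in("top","scene"):
    cv2.imwrite(f"pics/{n}0.png",env.get_image(n)[:,:,::-1]); print(n,env.calibration(n))
print(env.sense())
E
```

```text
top {'fx': 436.89568518004086, 'fy': 436.89568518004086, 'cx': 256.56592333763797, 'cy': 196.53517925020515, 'position': array([0.48930499, 0.01790382, 0.77809703]), 'orientation': array([-2.22201798,  2.16715517, -0.07414471])}
scene {'fx': 351.17520859643736, 'fy': 351.17520859643736, 'cx': 253.3917148043594, 'cy': 190.11556288271487, 'position': array([1.03748104, 0.1178478 , 0.48572494]), 'orientation': array([-1.53880536, -1.86424212,  0.90722954])}
{'time_s': 0.1, 'q': array([-1.42411422e+00,  1.58982556e-01,  1.59810850e+00,  3.43293076e-06,
        1.38622190e+00, -2.10099651e-01]), 'joint_velocities': array([-0.00015721, -0.00120779, -0.000849  ,  0.0003457 , -0.00027463,
        0.0003641 ]), 'tau': array([ 4.14431797e-04, -3.86499596e+01, -3.22959316e+01,  7.02268747e-02,
        3.39722377e-02, -4.93870527e-05]), 'tcp_pos': array([ 0.20072028, -0.5382152 ,  0.21371824]), 'ee_rot': array([-3.09004528e+00, -5.57157667e-01, -9.09180303e-05]), 'force': array([-0.42579172, -0.53819695,  0.393517  ]), 'moment': array([-0.03317131,  0.02302091, -0.00559624]), 'grasp_force': 0.0, 'opening': 0.9958103165810523}
```

View pics/top0.png

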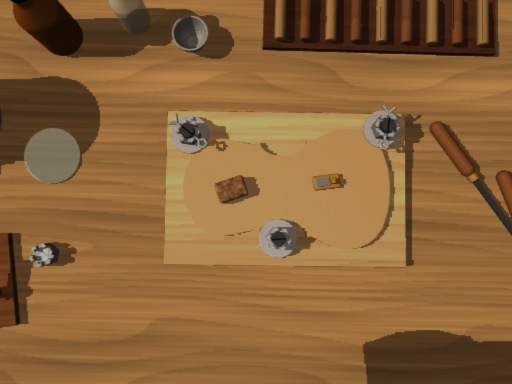

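View pics/scene0.png

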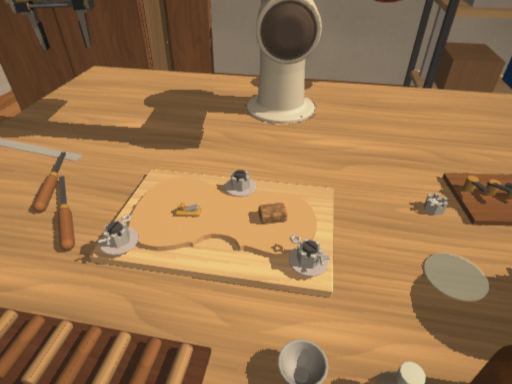

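```bash
cat > h.py <<'E'
import numpy as np,cv2
from plant import env
from scipy.spatial.transform import Rotation as R
def KRt(n):
    c=env.calibration(n);K=np.array([[c['fx'],0,c['cx']],[0,c['fy'],c['cy']],[0,0,1]])
    return K,R.from_rotvec(c['orientation']).as_matrix(),np.array(c['position'])
def back(n,uv,z):
    K,Q,p=KRt(n);d=Q@np.linalg.inv(K)@np.array([*uv,1]);return p+d*(z-p[2])/d[2]
def rect(n,img,c,z,half=.04,S=400):
    # rectified: up = +x, left = +y, plane at z
    K,Q,p=KRt(n);s=2*half/S
    A=np.array([[0,-s,c[0]+half],[-s,0,c[1]+half],[0,0,z],[0,0,1]])  # (u,v,1)->world
    H=K@np.hstack([Q.T,(-Q.T@p)[:,None]])@A
    return cv2.warpPerspective(img,np.linalg.inv(H),(S,S),flags=cv2.INTER_CUBIC)
E
python3 - <<'E'
from h import *
im=cv2.imread("pics/top0.png")
c=[im[y-24:y+24,x-24:x+24] for x,y in((190,133),(386,128),(279,238))]
cs=[cv2.resize(a,(260,260),interpolation=cv2.INTER_CUBIC) for a in c]
cv2.imwrite("pics/crops.png",np.hstack(cs))
p=back("top",(279,238),.065);print(p)
b=[back("top",u,.018) for u in((168,112),(406,113),(164,263),(405,266))];print(np.round(b,3))
r=rect("top",im,np.round(p[:2],3),.062,.04,560);cv2.imwrite("pics/rect.png",r)
E
```

```text
[ 0.46546172 -0.025222    0.065     ]
[[ 0.68   0.172  0.018]
 [ 0.69  -0.248  0.018]
 [ 0.416  0.169  0.018]
 [ 0.421 -0.247  0.018]]
```

View pics/crops.png

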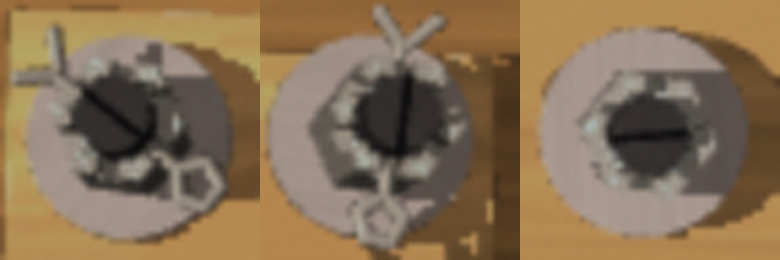

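View pics/rect.png

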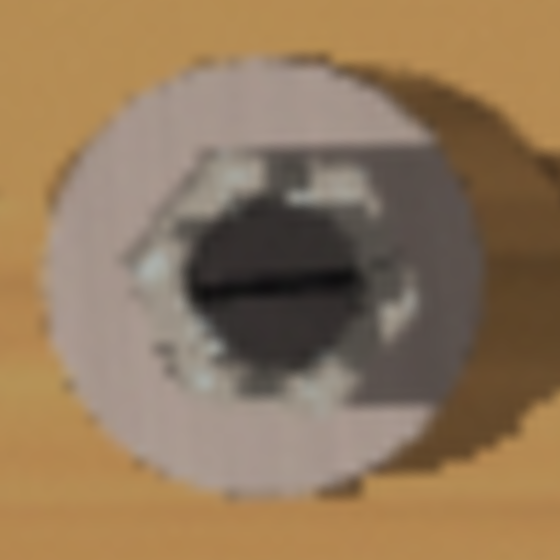

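```bash
cat > m.py <<'E'
from h import *
def line(im,n,c,z=.068,S=480,half=.024):
    g=cv2.cvtColor(rect(n,im,c,z,half,S),cv2.COLOR_BGR2GRAY)
    s=2*half/S
    d=cv2.morphologyEx((g<80).astype(np.uint8),cv2.MORPH_OPEN,np.ones((15,15)))
    k,l,st,ce=cv2.connectedComponentsWithStats(d)
    i=l[S//2,S//2]; cen=ce[i]; r=np.sqrt(st[i,4]/np.pi)*s
    yy,xx=np.mgrid[:S,:S]; m=np.hypot(xx-cen[0],yy-cen[1])<.009/s
    base=np.median(g[m]); w=np.clip(base-8-g.astype(float),0,None)*m
    x,y=(w*xx).sum()/w.sum(),(w*yy).sum()/w.sum()
    C=np.cov(np.vstack([xx[m],-yy[m]]),aweights=w[m]); v=np.linalg.eigh(C)[1][:,1]
    a=np.degrees(np.arctan2(v[1],v[0]))%180
    W=lambda u:np.array([c[0]+half-u[1]*s,c[1]+half-u[0]*s])
    return W(cen).round(4),r.round(4),W((x,y)).round(4),(a-90).round(2)
E
python3 - <<'E'
from m import *
for n in("top","scene"):
    im=cv2.imread(f"pics/{n}0.png")
    c=(.4655,-.025)
    print(n,line(im,n,c))
rs=[cv2.resize(rect(n,cv2.imread(f"pics/{n}0.png"),(.4655,-.025),.062,.024,400),None,fx=1,fy=1) for n in("top","scene")]
cv2.imwrite("pics/r2.png",np.hstack(rs))
E
```

```text
top (array([ 0.4648, -0.0252]), np.float64(0.013), array([ 0.4646, -0.0257]), np.float64(-84.85))
scene (array([ 0.4723, -0.0234]), np.float64(0.0127), array([ 0.4761, -0.026 ]), np.float64(-4.73))
```

View pics/r2.png

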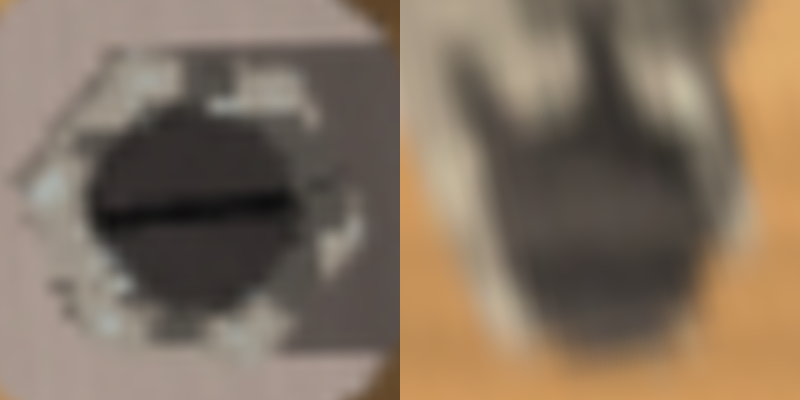

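servo_tool(plan=[[0.0919,0.022,0.0428,0,0,0,0.0903],[0.0919,0.022,0.0428,0,0,0,0.0903],[0.0919,0.022,0.0428,0,0,0,0.0903],[0.0919,0.022,0.0428,0,0,0,0.0903],[0.0919,0.022,0.0428,0,0,0,0.0903],[0.0919,0.022,0.0428,0,0,0,0.0903],[0.0919,0.022,0.0428,0,0,0,0.0903],[0.0919,0.022,0.0428,0,0,0,0.0903],[0.0919,0.022,0.0428,0,0,0,0.0903],[0.0919,0.022,0.0428,0,0,0,0.0903],[0.0919,0.022,0.0428,0,0,0,0.0903],[0.0919,0.022,0.0428,0,0,0,0.0903]], force=20)

```text
time_s: 1.3
tcp_pos: [0.4651, -0.0231, 0.2144]
ee_rot: [2.357, 2.077, -0.0]
force: [1.5, -1.4, 0.7]
opening: 1.0
grasp_force: 0.0
```

servo_tool(plan=[[0.0919,0,0,0,0,0,0],[0.0919,0,0,0,0,0,0]])

```text
time_s: 1.5
tcp_pos: [0.4646, -0.0244, 0.2141]
ee_rot: [-2.359, -2.074, 0.002]
force: [-0.5, -0.2, 0.2]
opening: 1.002
grasp_force: 0.0
```

```bash
cat > s.py <<'E'
from h import *
s=env.sense();M=R.from_rotvec(s['ee_rot']).as_matrix()
print(s['time_s'],s['tcp_pos'].round(4),'yaw_y',np.degrees(np.arctan2(M[1,1],M[0,1])).round(2),'z',M[:,2].round(3),'F',s['force'].round(1),s['moment'].round(2),'open',s['opening']*.0919,'g',s['grasp_force'],s['q'].round(2))
E
python3 s.py
```

```text
1.5 [ 0.4646 -0.0244  0.2141] yaw_y -7.35 z [-0.001 -0.    -1.   ] F [-0.5 -0.2  0.2] [ 0.   -0.06 -0.02] open 0.09207468134962273 g 0.0 [-0.31 -0.13  1.89 -0.    1.38 -0.18]
```

servo_tool(plan=[[0.0919,0,-0.0008,-0.035,0,0,0],[0.0919,0,0,-0.04,0,0,0],[0.0919,0,0,-0.04,0,0,0],[0.0919,0,0,-0.03,0,0,0],[0.0919,0,0,-0.02,0,0,0],[0.0919,0,0,-0.01,0,0,0],[0.0919,0,0,0,0,0,0]], force=8)

```text
time_s: 2.2
tcp_pos: [0.4634, -0.0268, 0.0385]
ee_rot: [-2.362, -2.068, 0.003]
force: [0.3, 0.1, -0.3]
opening: 1.0
grasp_force: 0.0
```

```bash
python3 s.py; python3 - <<'E'
from h import *
a=env.get_image("scene")[:,:,::-1][120:240,160:320]
cv2.imwrite("pics/s1.png",cv2.resize(a,None,fx=4,fy=4,interpolation=cv2.INTER_CUBIC))
E
```

```text
2.2 [ 0.4634 -0.0268  0.0385] yaw_y -7.61 z [-0.003  0.001 -1.   ] F [ 0.3  0.1 -0.3] [-0.03 -0.06  0.01] open 0.09190870270662033 g 0.0 [-0.32  0.1   2.04 -0.    1.   -0.19]
```

View pics/s1.png

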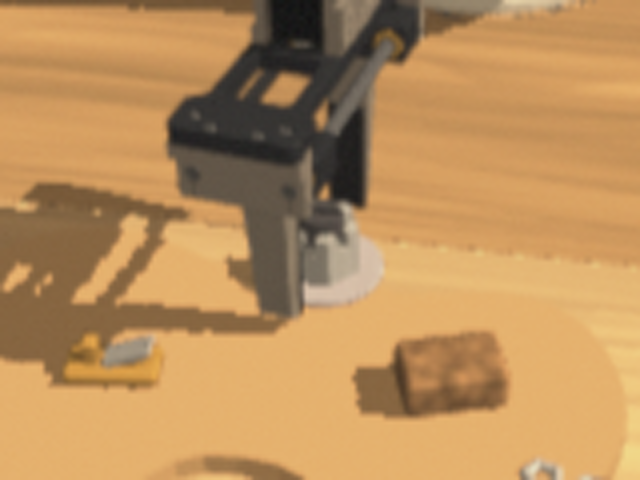

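servo_tool(plan=[[0.06,0.0012,0.0014,0,0,0,0],[0.04,0,0,0,0,0,0],[0.03,0,0,0,0,0,0],[0.03,0,0,0,0,0,0],[0.03,0,0,0,0,0,0],[0.03,0,0,0,0,0,0],[0.03,0,0,0,0,0,0]], force=6)

```text
time_s: 2.95
tcp_pos: [0.4658, -0.0245, 0.0396]
ee_rot: [-2.361, -2.072, 0.0]
force: [-7.4, 0.5, 3.0]
opening: 0.415
grasp_force: 4.5
```

```bash
python3 s.py
```

```text
2.95 [ 0.4658 -0.0245  0.0396] yaw_y -7.46 z [-0.  0. -1.] F [-7.4  0.5  3. ] [0.2  1.53 0.11] open 0.03818083691281145 g 4.511384256184101 [-0.31  0.1   2.04 -0.    1.   -0.18]
```

servo_tool(plan=[[0.03,-0.001,-0.0006,0,0,0,0],[0.03,0,0,0,0,0,0],[0.03,0,0,0,0,0,0],[0.03,0,0,0,0,0,0]], force=10)

```text
time_s: 3.35
tcp_pos: [0.4647, -0.0245, 0.0394]
ee_rot: [-2.36, -2.071, -0.001]
force: [-0.2, 5.6, 1.1]
opening: 0.396
grasp_force: 10.0
```

```bash
python3 s.py
```

```text
3.35 [ 0.4647 -0.0245  0.0394] yaw_y -7.47 z [-0.001  0.001 -1.   ] F [-0.2  5.6  1.1] [0.99 0.09 0.15] open 0.03636443942321696 g 9.984607411315665 [-0.31  0.1   2.04  0.    1.   -0.18]
```

servo_tool(plan=[[0.02,0,0,0,0,0,0],[0.02,0,0,0,0,0,0],[0.02,0,0,0,0,0,0],[0.02,0,0,0,0,0,0]], force=55)

```text
time_s: 3.75
tcp_pos: [0.4647, -0.0245, 0.0395]
ee_rot: [-2.36, -2.072, -0.001]
force: [-0.4, 5.9, 1.9]
opening: 0.386
grasp_force: 55.0
```

```bash
python3 s.py
```

```text
3.75 [ 0.4647 -0.0245  0.0395] yaw_y -7.45 z [-0.001  0.001 -1.   ] F [-0.4  5.9  1.9] [0.96 0.13 0.28] open 0.035503824934536514 g 54.974980319566384 [-0.31  0.1   2.04  0.    1.   -0.18]
```

servo_tool(plan=[[0.02,0,0,0,0,0,-0.06],[0.02,0,0,0,0,0,-0.06],[0.02,0,0,0,0,0,-0.06],[0.02,0,0,0,0,0,-0.06],[0.02,0,0,0,0,0,-0.06]], force=60)

```text
time_s: 4.25
tcp_pos: [0.4646, -0.0245, 0.0394]
ee_rot: [-2.645, -1.693, 0.0]
force: [-0.2, 5.7, 2.1]
opening: 0.391
grasp_force: 60.0
```

```bash
python3 s.py
```

```text
4.25 [ 0.4646 -0.0245  0.0394] yaw_y -24.76 z [-0.001  0.001 -1.   ] F [-0.2  5.7  2.1] [1.03 0.17 0.42] open 0.03590853579386933 g 59.98366014458121 [-0.31  0.1   2.04  0.    1.    0.12]
```

servo_tool(plan=[[0.02,0,0,0,0,0,-0.1],[0.02,0,0,0,0,0,-0.1],[0.02,0,0,0,0,0,-0.1],[0.02,0,0,0,0,0,-0.1],[0.02,0,0,0,0,0,-0.1],[0.02,0,0,0,0,0,-0.1],[0.02,0,0,0,0,0,-0.1],[0.02,0,0,0,0,0,-0.1],[0.02,0,0,0,0,0,-0.1],[0.02,0,0,0,0,0,-0.06],[0.02,0,0,0,0,0,0],[0.02,0,0,0,0,0,0]])

```text
time_s: 5.45
tcp_pos: [0.4644, -0.0241, 0.0394]
ee_rot: [-3.127, -0.282, 0.002]
force: [-2.7, 5.8, 4.3]
opening: 0.387
grasp_force: 60.0
```

```bash
python3 s.py
```

```text
5.45 [ 0.4644 -0.0241  0.0394] yaw_y -79.7 z [-0.001  0.002 -1.   ] F [-2.7  5.8  4.3] [ 1.21  0.34 -0.02] open 0.035596319177433014 g 59.9780151725281 [-0.31  0.1   2.04  0.    1.    1.08]
```

servo_tool(plan=[[0.02,0,0,0,0,0,-0.04],[0.02,0,0,0,0,0,-0.036],[0.02,0,0,0,0,0,0],[0.02,0,0,0,0,0,0]])

```text
time_s: 5.85
tcp_pos: [0.4644, -0.0241, 0.0394]
ee_rot: [-3.135, -0.164, 0.002]
force: [-2.3, 7.1, 2.5]
opening: 0.384
grasp_force: 60.0
```

```bash
python3 s.py
```

```text
5.85 [ 0.4644 -0.0241  0.0394] yaw_y -84.02 z [-0.001  0.002 -1.   ] F [-2.3  7.1  2.5] [1.33 0.35 0.13] open 0.03529247942159931 g 59.98199937486788 [-0.31  0.1   2.04  0.    1.    1.15]
```

Release gently, lift and move aside to check.

servo_tool(plan=[[0.04,0,0,0,0,0,0],[0.06,0,0,0,0,0,0],[0.0919,0,0,0,0,0,0],[0.0919,0,0,0,0,0,0],[0.0919,0,0,0.03,0,0,0],[0.0919,0,0,0.05,0,0,0],[0.0919,0,0,0.05,0,0,0],[0.0919,-0.02,-0.04,0.04,0,0,0],[0.0919,-0.02,-0.045,0,0,0,0],[0.0919,-0.02,-0.045,0,0,0,0],[0.0919,-0.02,-0.045,0,0,0,0],[0.0919,-0.02,-0.045,0,0,0,0]], force=10)

```text
time_s: 7.05
tcp_pos: [0.3673, -0.2403, 0.2033]
ee_rot: [3.136, 0.164, 0.001]
force: [0.8, -0.1, -0.1]
opening: 1.003
grasp_force: 0.0
```

```bash
python3 s.py; python3 - <<'E'
from m import *
fs=[env.get_image("top")[:,:,::-1] for _ in range(4)]
im=np.mean(fs,0).astype(np.uint8)
cv2.imwrite("pics/top2.png",im)
print(line(im,"top",(.4648,-.0252)))
cv2.imwrite("pics/r3.png",rect("top",im,(.4648,-.0252),.062,.024,560))
E
```

```text
7.05 [ 0.3673 -0.2403  0.2033] yaw_y -84.02 z [ 0.001 -0.001 -1.   ] F [ 0.8 -0.1 -0.1] [-0.01 -0.02  0.03] open 0.0921953398719599 g 0.0 [-0.86 -0.2   1.97 -0.    1.37  0.61]
(array([ 0.4646, -0.0247]), np.float64(0.0129), array([ 0.4646, -0.0251]), np.float64(-84.85))
```

View pics/r3.png

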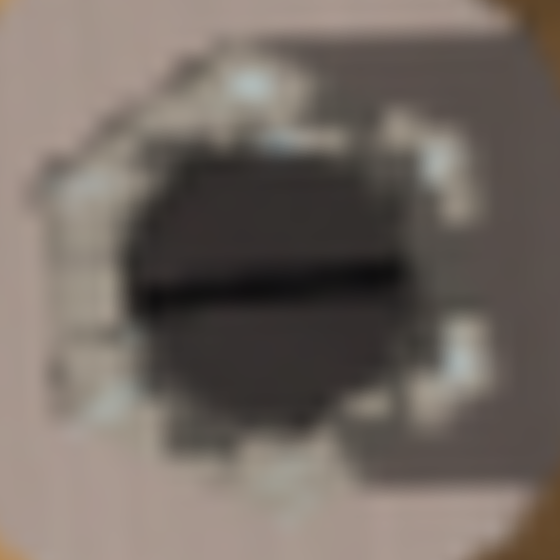

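```bash
python3 -c "
from plant import env
print(env.job_done())"
```

```text
the job is handed in; nothing more can be done
None
```

I turned the unpinned nut (the waist hold-down nearest the robot) about 77° clockwise to the second slot; the closing picture shows that slot in line with the cotter hole to within about 1°, and I handed the job in with the gripper well clear.

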